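# Undo the fan's spinner nut, thread hand unknown

### The job

Take the grey spinner nut off the desk fan that lies on its back, and stand it right way up in the empty steel parts tray, setting it down rather than dropping it. Nobody knows whether this thread is left- or right-hand: feel gently for the way that loosens it and never force it the way that tightens, or the plastic thread breaks. Leave the other things on the bench where they are, and do not push hard on the fan.

Things in the scene. Friction and masses are not known exactly. Their poses are not given: they have to be found in the camera images.
- nut: The fan's grey plastic spinner nut: round skirt 47 mm across, 30 mm tall, with an upright grip bar on top, 55 mm tall in all, 60 g. Origin: centre of its underside, which starts 86 mm above the bench; z up, x along the bar. It starts screwed down on the fan's shaft, bar along the fan's x axis within 0.05 rad.
- nut_grip (a point): Middle of the nut's grip bar, 42.5 mm above the nut's underside. The bar is 40 mm long (nut x), 14 mm wide (nut y) and 25 mm tall, from 30 to 55 mm above the underside.
- fan_thread (a point): Point on the fan's shaft at its coarse two-start thread, 93.5 mm above the bench; hand UNKNOWN. Loosening: a spring washer makes the nut turn stiffly, up to 0.3 N m; it climbs 11 mm per turn and is clear of the thread from 1.25 to 2.2 rad after its start, then lifts straight off. Tightening: it meets a hard stop within 0.2 rad and the torque climbs steeply; the thread breaks at about 1 N m.
- fan: Desk fan fixed on its back, front guard off, shaft straight up. Origin: on the shaft axis at bench level. Wire rear guard 216 mm across, rim 53 mm high; five white blades out to 95 mm radius, 59 to 81 mm high; white hub 60 mm across, top at 80 mm. Blades and shaft are locked.
- motor_1: One of two fixed motors: steel can 68 mm across, 58 mm tall, shaft up to 104 mm. Origin: centre of its underside. One sits inside the fan under the nut, the other is a bare spare standing about 200 mm beside it; which is which changes from start to start. One has a left-hand thread, one a right-hand.
- motor_2: The other motor, same outside sizes as motor_1, but its thread runs the other way; fixed.
- tray: Loose open steel parts tray, empty, 130 (its x) x 100 (its y) x 25 mm high, walls and floor 4 mm thick; origin: centre of its underside, 0.6 kg.
- screwdriver: screwdriver with black handle, lying flat; bystander. Leave it alone.
- spanner: steel open-ended spanner lying flat; bystander. Leave it alone.
- disc_case: black flat disc case, 142 x 125 x 10; bystander. Leave it alone.
- tape_roll: cardboard-brown ring, 100 across, 24 high; bystander. Leave it alone.
- jar: small jar, 60 across, 70 high; bystander. Leave it alone.
- carton: cardboard box 90 x 130 x 60; bystander. Leave it alone.

How it is judged (in metres and radians):
On the way:
1. the nut is unscrewed and lifted off the top of the fan's shaft (z of nut in the frame of fan above 0.115 m and horizontal distance between nut and fan below 0.08 m), for 0.05 s.
At the end, for the whole second after the job is handed in: The nut is off the fan and stands right way up (within 0.15 rad) on the floor of the parts tray, inside its walls (underside below 12 mm), released and at rest (x of nut in the frame of tray between -0.06 and 0.06 m and y of nut in the frame of tray between -0.045 and 0.045 m and height (world z) of nut below 0.012 m and angle between nut's own z axis and vertical below 0.15 rad and linear speed of nut below 0.02 m/s and contact force between nut and the fingers below 0.1 N); the robot touches nothing.
It fails at once if the thread is overloaded: more than 110 N between the nut and a motor's shaft (contact force between nut and motor_1 above 110 N or contact force between nut and motor_2 above 110 N).
It fails at once if the nut is dropped: it falls freely faster than 0.5 m/s (linear speed of nut above 0.5 m/s and contact force between nut and the fingers below 0.1 N).
It fails at once if the arm pushes on the fan with more than 25 N (contact force between the arm and fan above 25 N).
It fails at once if a bystander is moved more than 30 mm (distance of any of screwdriver, spanner, disc_case, tape_roll, jar, carton from where it was at the start of the episode above 0.03 m).
It also fails if it takes over 61 s, if anything falls off the work surface, if the arm or the gripper's body presses on something with over 40 N, if the wrist force passes 120 N, or if a joint passes its speed limit or range.

### The arm

A 6-joint arm with a two-finger parallel gripper is mounted at the origin on the work surface. World frame = base frame: x ahead of the robot, y to its left, z up, the work surface at z = 0. Lengths are in m, angles in degrees, forces in N, time in s.
With the tool pointing down it reaches from about 0.35 to 0.85 m from the base axis. Payload 8.1 kg.
Tool frame: the origin (TCP) lies at the centre of the arm's flange, where the gripper is bolted on; the fingertips stand bot.tcp_to_tips ahead of it and the grasp point (between the pads) lies 155 mm ahead of it (bot.tcp_to_tips is the distance from the TCP to the fingertips, in m); z points along the fingers, y is the line along which they close (so a half turn about z gives the same grasp; the last joint's range is limited). The gripper opens to 85 mm and grips with 20 to 120 N. Pads are 22 mm wide; open, the fingers measure 114 mm over their backs; the gripper's body (76 mm by 85 mm) begins 54 mm behind the grasp point. The pads swing forward as they close: fully open they stand 13 mm farther back than shut.
Start: joints at [-76.284, 7.471, 85.268, -0, 87.261, -4.893], TCP at [0.191, -0.569, 0.405] pointing down, gripper open.
Joint ranges: [-169.43, 169.43], [-51.17, 129.36], [1.28, 143.12], [-76.62, 256.62], [0, 156.53], [-152.29, 152.29]. Speed limits (degrees/s): [136.94, 136.94, 159.86, 180, 180, 180].

### API

Orientations are given as [roll, pitch, yaw] about the fixed x, y, z axes, in that order (R = Rz(yaw) Ry(pitch) Rx(roll)).
In Python, from plant import bot gives the robot as it stands.
- The arm moves only by the tool move_arm, never from a script. Its argument "plan" is a list of rows, each a list of 7 numbers: the shift along the tool's x, y, z in normalised numbers (1 is 0.3 m), then the turn, a rotation vector about the tool's x, y, z in parts of the range, where 1.0 means 90 degrees, then the finger opening in cm, from 0 to 8.54. A call has 1 to 5 rows; each row is the pose to reach, as a shift and turn from the pose commanded when the call began, along the tool's axes at that moment; what a row does not reach only later rows make up. A row lasts 1/12 s, in which the tool goes at most 41.7 mm and 7.16 degrees, less where a joint would pass 70% of its speed; a pose out of reach is approached as far as the arm can. No shift or turn number may pass 1 either way. A call with a gripper value outside its range is refused whole. The fingers move at their own pace and stop on an object; the grip force is fixed at half the most. Time passes only in rows, so rows that repeat a pose let the fingers close. It gives the time, the measured TCP pose, the force, the opening and the grip force at its end, in the units of the state.
- bot.get_state(): the state, without advancing time (a new reading comes with each control period).
- bot.grab_frame(name): name is "scene" or "top" or "wrist"; returns a dict with "pixels" (384x512x3 uint8, red, green, blue), "vfov" (degrees; the focal length in pixels is half the picture's height over the tangent of half this angle, whatever the lens; pixels are square), "cx", "cy" (the principal point, pixels), "rvec" (rotation vector, rad) and "tvec" (3), from world to camera coordinates, as OpenCV has them. Camera axes: x right, y down, z forward; pixel columns grow to the right and rows downward; lengths in m; the calibration is good to about 2 mm. A picture is of the moment at which its call begins. There is no depth.
- bot.close_job(): hands the job in; it is judged then, once.
Trained networks look in the newest picture that a camera, given by its name, has taken for a name from the list of things; names that differ only in an ending like _2 or _b are one class to them, and where a whole thing is asked for, a point or a joint stands for the part that bears it (a point fixed in the world has none). Each returns a list of dicts, best first, with "score" (0 to 1); they miss things now and then, are a little off and sometimes report something else, mostly with a low value. They report only what shows in the picture. A call takes as long as a camera call.
- bot.outline_of(name, camera): "mask" (384x512 bool, what is visible of it) and "position" ([column, row] in pixels, amid what is visible of it).
The state is a dict: "time": time; "joints": joint angles; "joint_vel": joint speeds; "joint_torque": joint torques, N m; "tcp_pos": TCP position; "eef_rot": TCP orientation; "force": force on the tool from outside, world axes, zero at the start; "moment": the same for the moment, N m; "grip_width": finger opening in m; "finger_force": force on a finger pad.
Only numpy, scipy, OpenCV 4.12 (cv2) and the standard library are available. Lean on these libraries where they do the work, as an engineer would, in place of code of your own. Each camera call takes 0.05 s, during which the arm holds its last target. There are 200 camera calls.

## Working session

There is one attempt and no reset: what is moved stays moved. The work goes in short steps, Python scripts to look and compute and a tool call to move; the robot and the scene stay as the last step left them, time stands still between calls to the robot, and variables do not carry over. Pictures are saved under pics/ and viewed, at most 10 in all, crops included, and the job is handed in when it is done.

Besides the shell and the picture viewer there is one more tool, called after "Request:" as name(argument=value, ...), one argument or row to a line, values as JSON. move_arm: Moves the arm, as the interface text tells. Its arguments: {"type":"object","properties":{"plan":{"type":"array","items":{"type":"array","items":{"type":"number"}}}},"required":["plan"]}

```bash
mkdir -p pics; ls
cat > h.py <<'E'
import numpy as np, cv2
from plant import bot
def cam(f):
    h,w=f["pixels"].shape[:2]; F=h/2/np.tan(np.radians(f["vfov"])/2)
    K=np.array([[F,0,f["cx"]],[0,F,f["cy"]],[0,0,1]]); R=cv2.Rodrigues(np.array(f["rvec"],float))[0]
    return K,R,np.array(f["tvec"],float).ravel()
def back(f,uv,z):
    K,R,t=cam(f); d=R.T@np.linalg.inv(K)@np.array([uv[0],uv[1],1.]); c=-R.T@t
    return c+d*(z-c[2])/d[2]
def proj(f,P):
    K,R,t=cam(f); return cv2.projectPoints(np.atleast_2d(np.array(P,float)),R,t,K,None)[0][:,0]
def save(f,n): cv2.imwrite("pics/"+n,cv2.cvtColor(f["pixels"],cv2.COLOR_RGB2BGR))
E
python3 - <<'E'
from h import *
print(bot.tcp_to_tips, bot.get_state())
fs={c:bot.grab_frame(c) for c in("top","scene")}
a=np.vstack([fs[c]["pixels"] for c in fs]) 
cv2.imwrite("pics/a.png",cv2.resize(np.hstack([fs[c]["pixels"] for c in fs]),(800,300))[:,:,::-1])
save(fs["top"],"top0.png")
for c in fs:
    print(c,fs[c]["rvec"],fs[c]["tvec"],fs[c]["vfov"])
    for n in("nut","fan","tray","motor_1","carton","jar"):
        for o in bot.outline_of(n,c)[:3]:
            z={"nut":.1285,"fan":.05,"tray":.012,"motor_1":.05}.get(n,0.03)
            print(n,round(o["score"],2),np.round(o["position"],1),o["mask"].sum(),back(fs[c],o["position"],z).round(3))
E
```

```text
pics
0.1734 {'time': 0.0, 'joints': array([-7.62840849e+01,  7.51553241e+00,  8.53285940e+01,  1.03239266e-03,
        8.72610739e+01, -4.89323660e+00]), 'joint_vel': array([-0.07621126, -0.03153485,  0.04985703,  0.01988011,  0.05640206,
       -0.00213755]), 'joint_torque': array([ 1.03943315e-03, -5.69406009e+01, -5.00549912e+01, -2.48829483e-04,
        1.48976332e-02,  4.23762486e-06]), 'tcp_pos': array([ 0.1914359 , -0.56840484,  0.40364628]), 'eef_rot': array([-1.79895271e+02, -1.00008727e-02,  1.86090923e+01]), 'force': array([-0.32855288,  0.59853341, -0.16280654]), 'moment': array([-0.0650286 ,  0.00744051, -0.01640419]), 'finger_force': 0.0, 'grip_width': 0.0852956072159535}
top [ 2.12525277 -2.14399924  0.16003654] [0.0080136  0.59970282 0.99475618] 56.4857145781352
nut 0.83 [258. 207.] 266 [ 0.55  -0.001  0.129]
fan 0.75 [247.8 205.4] 2268 [0.564 0.029 0.05 ]
fan 0.61 [258.1 207.6] 277 [ 0.557 -0.001  0.05 ]
tray 0.55 [361.8 202.8] 1560 [ 0.574 -0.311  0.012]
motor_1 0.91 [195.7 182.2] 518 [0.634 0.181 0.05 ]
carton 0.63 [ 95.2 225.3] 1776 [0.512 0.478 0.03 ]
jar 0.86 [250.6 127.3] 391 [0.807 0.02  0.03 ]
scene [ 1.09434426  2.38941471 -0.9750962 ] [ 0.37445246 -0.21856799  1.38615665] 57.6969939128971
nut 0.63 [259.5 215.6] 27 [0.642 0.071 0.128]
nut 0.51 [254.5 188.8] 303 [ 0.574 -0.004  0.128]
fan 0.96 [263.9 205.7] 1666 [0.549 0.014 0.05 ]
fan 0.33 [295.8 260.2] 696 [0.644 0.198 0.05 ]
tray 0.79 [183.4 168.2] 927 [ 0.569 -0.329  0.012]
motor_1 0.67 [294.1 256.5] 651 [0.637 0.188 0.05 ]
carton 0.65 [414.3 289.5] 2506 [0.506 0.469 0.03 ]
jar 0.68 [207.8 260.8] 636 [0.787 0.016 0.03 ]
```

Run:
```python
from h import *
f=bot.grab_frame("top"); save(f,"t.png")
cv2.imwrite("pics/crop.png",cv2.resize(f["pixels"][130:280,160:420,::-1],None,fx=3,fy=3,interpolation=cv2.INTER_CUBIC))
o=bot.outline_of("tray","top")[0]["mask"].astype(np.uint8)
r=cv2.minAreaRect(cv2.findNonZero(o)); print(r,[back(f,p,.025).round(3) for p in cv2.boxPoints(r)])
print("tray c",back(f,r[0],.025))
m=bot.outline_of("nut","top")[0]["mask"]; v,u=np.nonzero(m); print(u.min(),u.max(),v.min(),v.max(), back(f,(u.mean(),v.mean()),.12))
```

```text
((364.57977294921875, 203.587646484375), (45.745391845703125, 35.93265151977539), 84.5596694946289) [array([ 0.633, -0.259,  0.025]), array([ 0.643, -0.367,  0.025]), array([ 0.507, -0.371,  0.025]), array([ 0.498, -0.266,  0.025])]
tray c [ 0.56942633 -0.31568235  0.025     ]
250 267 195 212 [ 0.55919768 -0.00222757  0.12      ]
```

View pics/a.png

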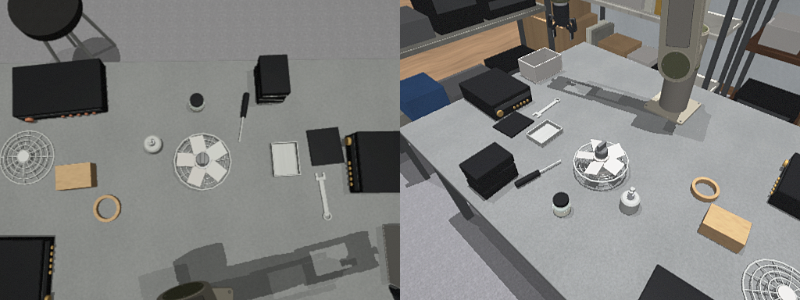

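View pics/crop.png

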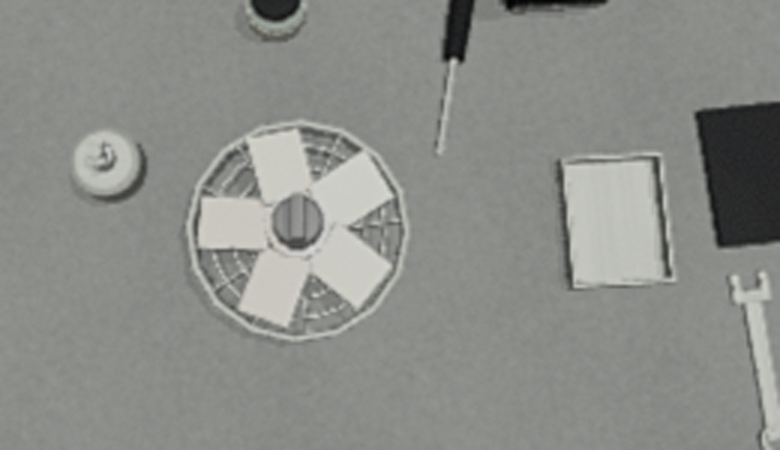

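The image shows the nut at about (258,207) with its bar along world x. The empty tray is at (364,203), the spare motor at (196,182). I'm moving over the nut.

The manual's scale: shifts go in shares of 0.3 m and turns go in shares of 90 degrees. Converting my numbers, 15 cm / 30 = 0.5, -12 cm / 30 = -0.4, 18.6 degrees / 90 = 0.2067.

Request:
move_arm(
  plan=[
    [0.1,-0.08,0,0,0,0.0411,8.5],
    [0.2,-0.16,0,0,0,0.0822,8.5],
    [0.3,-0.24,0,0,0,0.1233,8.5],
    [0.4,-0.32,0,0,0,0.1644,8.5],
    [0.5,-0.4,0,0,0,0.2067,8.5],
  ],
)

```text
time: 1.27
tcp_pos: [0.2959, -0.4055, 0.4047]
eef_rot: [180.0, -0.0, -0.2]
force: [0.3, -0.0, -0.3]
grip_width: 0.0849
finger_force: 0.0
```

To row units: -17 cm / 30 = -0.5667, -13.6 cm / 30 = -0.4533.

Request:
move_arm(
  plan=[
    [0.0733,-0.1133,0,0,0,0,8.5],
    [0.1467,-0.2267,0,0,0,0,8.5],
    [0.22,-0.34,0,0,0,0,8.5],
    [0.2933,-0.4533,0,0,0,0,8.5],
    [0.3667,-0.5667,0,0,0,0,8.5],
  ],
)

```text
time: 1.68
tcp_pos: [0.4059, -0.2352, 0.405]
eef_rot: [180.0, -0.0, -0.0]
force: [0.8, -0.9, 0.4]
grip_width: 0.085
finger_force: 0.0
```

Request:
move_arm(
  plan=[
    [0.0733,-0.1133,0,0,0,0,8.5],
    [0.1467,-0.2267,0,0,0,0,8.5],
    [0.22,-0.34,0,0,0,0,8.5],
    [0.2933,-0.4533,0,0,0,0,8.5],
    [0.3667,-0.5667,0,0,0,0,8.5],
  ],
)

```text
time: 2.1
tcp_pos: [0.516, -0.065, 0.405]
eef_rot: [180.0, -0.0, 0.0]
force: [0.6, -0.7, 0.2]
grip_width: 0.0848
finger_force: 0.0
```

To row units: -6.2 cm / 30 = -0.2067, 4 cm / 30 = 0.1333.

Request:
move_arm(
  plan=[
    [0.0667,-0.1067,0,0,0,0,8.5],
    [0.1333,-0.2067,0,0,0,0,8.5],
    [0.1333,-0.2067,0,0,0,0,8.5],
    [0.1333,-0.2067,0,0,0,0,8.5],
  ],
)

```text
time: 2.43
tcp_pos: [0.5558, -0.0032, 0.4043]
eef_rot: [-180.0, 0.0, 0.2]
force: [-0.0, -0.9, 0.5]
grip_width: 0.0851
finger_force: 0.0
```

Run:
```python
from h import *
s=bot.get_state(); print(s["time"],s["tcp_pos"],s["eef_rot"],s["joints"])
f=bot.grab_frame("wrist"); save(f,"w.png")
print(f["rvec"],f["tvec"],f["vfov"])
for o in bot.outline_of("nut","wrist")[:2]:
    m=o["mask"].astype(np.uint8); r=cv2.minAreaRect(cv2.findNonZero(m)); print(o["score"],m.sum(),o["position"],r,back(f,r[0],.12))
for o in bot.outline_of("nut_grip","wrist")[:2]: print("grip",o["position"],o["mask"].sum())
```

```text
2.4333 [ 0.55581812 -0.00320219  0.40432926] [-1.79996672e+02  3.86155446e-02  2.06593328e-01] [-5.61516930e+00  6.73137710e-01  9.24277219e+01 -6.07327228e-04
  8.69378943e+01  8.41782711e+01]
[-2.06580148  2.0560138   0.30741471] [-0.00521983  0.49331789  0.54122724] 65.35569878647735
0.81 2416 [260.4, 174.8] ((257.5000305175781, 175.50001525878906), (53.740108489990234, 56.56854248046875), 45.0) [ 0.56576997 -0.00358093  0.12      ]
grip [257.5, 175.2] 2379
```

View pics/w.png

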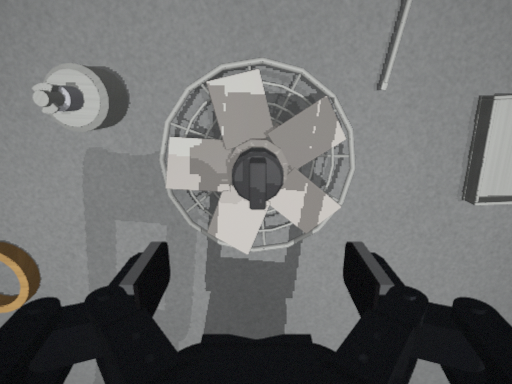

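Run:
```python
from h import *
f=bot.grab_frame("wrist")
m=bot.outline_of("nut","wrist")[0]["mask"].astype(np.uint8)
from scipy.optimize import minimize
t=np.linspace(0,2*np.pi,48)
def poly(p):
    x,y,a=p; img=np.zeros((384*4,512*4),np.uint8)
    c=np.c_[np.cos(t),np.sin(t)]*.0235
    A=np.vstack([np.c_[c,c[:,0]*0+z] for z in(.086,.116)])
    B=np.array([[i*.02,j*.007,z] for i in(-1,1) for j in(-1,1) for z in(.116,.141)])
    R=np.array([[np.cos(a),-np.sin(a)],[np.sin(a),np.cos(a)]])
    for Q in(A,B):
        q=Q.copy();q[:,:2]=q[:,:2]@R.T+[x,y]
        h=cv2.convexHull((proj(f,q)*4+1.5).astype(np.int32)); cv2.fillConvexPoly(img,h,1)
    return img
M=cv2.resize(m,None,fx=4,fy=4,interpolation=cv2.INTER_NEAREST)
def cost(p): 
    i=poly(p); return 1-(i&M).sum()/((i|M).sum())
r=minimize(cost,[.56,-.003,0],method="Nelder-Mead",options=dict(initial_simplex=[[.56,-.003,0],[.565,-.003,0],[.56,.002,0],[.56,-.003,.1]]))
print(r.x,r.fun)
# overlay
g=cv2.resize(f["pixels"],None,fx=4,fy=4,interpolation=cv2.INTER_CUBIC)[:,:,::-1].copy()
cs,_=cv2.findContours(poly(r.x),0,1); cv2.drawContours(g,cs,-1,(0,0,255),1)
q=np.c_[r.x[0]+.108*np.cos(t),r.x[1]+.108*np.sin(t),0*t+.053]
cv2.polylines(g,[(proj(f,q)*4+1.5).astype(np.int32)],True,(0,255,0),1)
B=np.array([[i*.02,j*.007,.141] for i,j in((-1,-1),(-1,1),(1,1),(1,-1))])+[r.x[0],r.x[1],0]
cv2.polylines(g,[(proj(f,B)*4+1.5).astype(np.int32)],True,(255,255,0),1)
cv2.imwrite("pics/ov.png",cv2.resize(g[200:1040,600:1460],(615,600)))
cv2.imwrite("pics/ov.png",np.hstack([cv2.resize(g[200:1040,600:1460],(400,391)),g[560:951,830:1230]]))
```

```text
[ 0.56291763 -0.00361102 -0.00164435] 0.0375078665827564
```

View pics/ov.png

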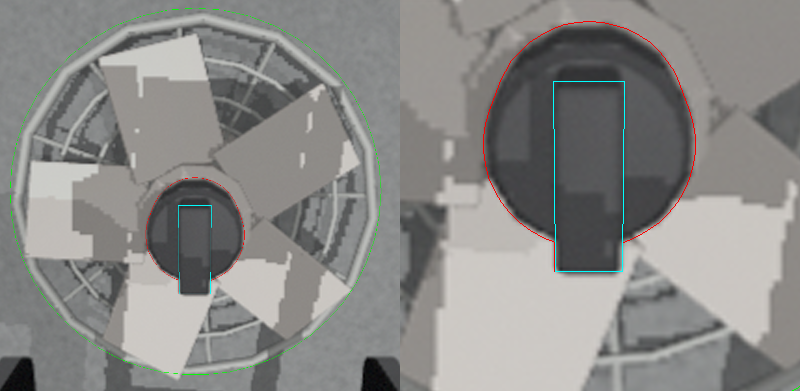

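The overlay fits: nut at (0.562, -0.0036), yaw about 0. I'm going down to the bar, fingers open.

To row units: 11.1 cm / 30 = 0.37, 11 cm / 30 = 0.3667.

Request:
move_arm(
  plan=[
    [0.0067,0,0.1167,0,0,0,8.5],
    [0.0133,0,0.2333,0,0,0,8.5],
    [0.02,0,0.3167,0,0,0,8.5],
    [0.02,0,0.3667,0,0,0,8.5],
    [0.02,0,0.37,0,0,0,8.5],
  ],
)

```text
time: 3.1
tcp_pos: [0.5593, -0.0059, 0.2894]
eef_rot: [-180.0, 0.4, -0.1]
force: [0.1, -0.6, -0.5]
grip_width: 0.0848
finger_force: 0.0
```

Request:
move_arm(
  plan=[
    [0,0,0,0,0,0,4],
    [0,0,0,0,0,0,4],
  ],
)

```text
time: 3.27
tcp_pos: [0.5617, -0.0057, 0.2954]
eef_rot: [180.0, -0.1, -0.0]
force: [0.7, -0.4, 0.7]
grip_width: 0.0634
finger_force: 0.0
```

Run:
```python
from h import *
s=bot.get_state(); print(s["time"],s["tcp_pos"],s["eef_rot"],s["force"],s["moment"],s["grip_width"])
f=bot.grab_frame("wrist"); save(f,"w2.png")
```

```text
3.2667 [ 0.5616868  -0.0056627   0.29535981] [ 1.79985957e+02 -1.19949241e-01 -4.80493676e-02] [ 0.65584263 -0.41994969  0.72020986] [0.00773298 0.02156738 0.02393946] 0.06342003729319239
```

View pics/w2.png

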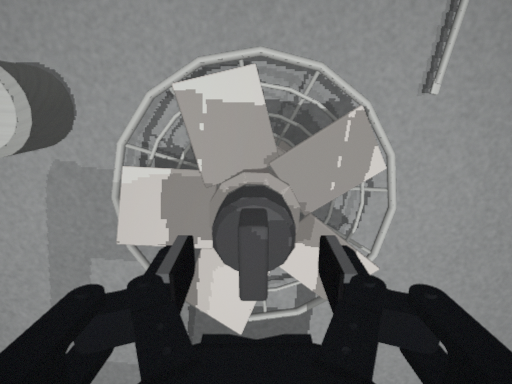

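Fingers straddle the bar (bar at u≈254, finger midpoint ≈256). I'll shift ~1.5 mm in -tool y, settle and measure again.

To row units: -0.15 cm / 30 = -0.005, 0.1 cm / 30 = 0.0033.

Request:
move_arm(
  plan=[
    [0,-0.005,0.0033,0,0,0,3],
    [0,-0.005,0.0033,0,0,0,3],
    [0,-0.005,0.0033,0,0,0,3],
    [0,-0.005,0.0033,0,0,0,3],
  ],
)

```text
time: 3.65
tcp_pos: [0.5615, -0.0034, 0.2933]
eef_rot: [180.0, -0.1, 0.0]
force: [0.1, 0.5, 0.1]
grip_width: 0.0297
finger_force: 0.0
```

Run:
```python
from h import *
s=bot.get_state(); print(s["time"],s["tcp_pos"],s["eef_rot"],s["force"],s["moment"],s["grip_width"])
f=bot.grab_frame("wrist"); m=bot.outline_of("nut","wrist")[0]["mask"]
g=cv2.cvtColor(f["pixels"],cv2.COLOR_RGB2GRAY)
for v in(270,280,290):
    print(v,np.nonzero(m[v])[0][[0,-1]] if m[v].any() else None, ''.join('#' if a<60 else '.' for a in g[v,150:370]))
c=np.array(s["tcp_pos"]); print("tool axis at bar top proj",proj(f,[[c[0]+d,c[1],.141] for d in(0,-.02)]))
```

```text
3.65 [ 0.5614622  -0.00342037  0.29331406] [ 1.79993042e+02 -5.52380014e-02  2.10294249e-02] [0.1208813  0.48368708 0.08309012] [-0.01460168  0.03340641  0.0309877 ] 0.029733870800793434
270 [147 381] .................................###########################.....############...........................................................############.....###########################........................................
280 [158 354] #######...................#################################################...............................................................##################################################..................##############
290 [225 282] ##########################################################################.................................................................#################################################################################
tool axis at bar top proj [[257.90845958 268.15047809]
 [257.77173005 304.92888315]]
```

Request:
move_arm(
  plan=[
    [0,0,0,0,0,0,1.8],
    [0,0,0,0,0,0,1.5],
    [0,0,0,0,0,0,1],
    [0,0,0,0,0,0,0.5],
    [0,0,0,0,0,0,0.5],
  ],
)

```text
time: 4.17
tcp_pos: [0.5613, -0.0038, 0.2929]
eef_rot: [180.0, -0.0, 0.0]
force: [-1.5, -4.4, 3.8]
grip_width: 0.0123
finger_force: 61.5
```

```bash
cat > s.py <<'E'
from h import *
s=bot.get_state()
for k in("time","tcp_pos","eef_rot","force","moment","grip_width","finger_force"): print(k,np.round(s[k],4))
print("j6",s["joints"][5])
E
python3 s.py
```

```text
time 4.1667
tcp_pos [ 0.5613 -0.0038  0.2929]
eef_rot [ 1.799625e+02 -6.800000e-03  5.000000e-04]
force [-1.4586 -4.4479  3.8337]
moment [-0.5883  0.263   0.0024]
grip_width 0.0123
finger_force 61.4757
j6 84.39849155136108
```

Gripped. Feeling gently, counter-clockwise first.

To row units: -2.4 degrees / 90 = -0.0267.

Request:
move_arm(
  plan=[
    [0,0,0,0,0,-0.0089,0.5],
    [0,0,0,0,0,-0.0178,0.5],
    [0,0,0,0,0,-0.0267,0.5],
    [0,0,0,0,0,-0.0267,0.5],
  ],
)

```text
time: 4.5
tcp_pos: [0.5614, -0.0037, 0.2928]
eef_rot: [180.0, -0.0, 2.5]
force: [-1.1, -5.2, 2.2]
grip_width: 0.0123
finger_force: 61.6
```

```bash
python3 s.py
```

```text
time 4.5
tcp_pos [ 0.5614 -0.0037  0.2928]
eef_rot [ 1.799794e+02 -1.450000e-02  2.472100e+00]
force [-1.0799 -5.2094  2.1638]
moment [-0.8445  0.2382 -0.216 ]
grip_width 0.0123
finger_force 61.6091
j6 81.92719044067277
```

To row units: -1.5 degrees / 90 = -0.0167.

Request:
move_arm(
  plan=[
    [0,0,0,0,0,-0.0089,0.5],
    [0,0,0,0,0,-0.0167,0.5],
    [0,0,0,0,0,-0.0167,0.5],
  ],
)

```text
time: 4.75
tcp_pos: [0.5614, -0.0036, 0.2928]
eef_rot: [180.0, -0.0, 4.0]
force: [-1.6, -5.4, 3.1]
grip_width: 0.0127
finger_force: 61.7
```

```bash
python3 s.py
```

```text
time 4.75
tcp_pos [ 0.5614 -0.0036  0.2928]
eef_rot [ 1.799844e+02 -1.700000e-02  3.979700e+00]
force [-1.5838 -5.3553  3.0646]
moment [-0.8877  0.1255 -0.2214]
grip_width 0.0127
finger_force 61.6578
j6 80.4301574773404
```

Torque has levelled off at 0.22 N m, so I'll carry on a little further.

To row units: -0.01 cm / 30 = -0.0003, -1.6 degrees / 90 = -0.0178.

Request:
move_arm(
  plan=[
    [0,0,0,0,0,-0.0089,0.5],
    [0,0,-0.0003,0,0,-0.0178,0.5],
    [0,0,-0.0003,0,0,-0.0222,0.5],
    [0,0,-0.0003,0,0,-0.0222,0.5],
  ],
)

```text
time: 5.08
tcp_pos: [0.5613, -0.0036, 0.2928]
eef_rot: [180.0, -0.0, 5.9]
force: [-1.3, -4.3, 3.1]
grip_width: 0.0125
finger_force: 61.6
```

```bash
python3 s.py
```

```text
time 5.0833
tcp_pos [ 0.5613 -0.0036  0.2928]
eef_rot [ 1.799836e+02 -1.020000e-02  5.941000e+00]
force [-1.3249 -4.3377  3.1214]
moment [-0.8798  0.1169 -0.3454]
grip_width 0.0125
finger_force 61.5559
j6 78.46350337382171
```

To row units: -1.2 degrees / 90 = -0.0133.

Request:
move_arm(
  plan=[
    [0,0,0,0,0,-0.0067,0.5],
    [0,0,0,0,0,-0.0133,0.5],
    [0,0,0,0,0,-0.0133,0.5],
  ],
)

```text
time: 5.33
tcp_pos: [0.5613, -0.0037, 0.2928]
eef_rot: [180.0, -0.0, 7.1]
force: [-1.3, -6.3, 3.5]
grip_width: 0.0122
finger_force: 61.6
```

```bash
python3 s.py
```

```text
time 5.3333
tcp_pos [ 0.5613 -0.0037  0.2928]
eef_rot [ 1.79982e+02 -9.50000e-03  7.14760e+00]
force [-1.2792 -6.3491  3.4929]
moment [-0.8849  0.1419 -0.4084]
grip_width 0.0122
finger_force 61.6064
j6 77.25591833073405
```

Torque keeps climbing (0.41), so that direction tightens. Reversing to clockwise, gently.

To row units: 8 degrees / 90 = 0.0889.

Request:
move_arm(
  plan=[
    [0,0,0,0,0,0.0222,0.5],
    [0,0,0,0,0,0.0444,0.5],
    [0,0,0,0,0,0.0667,0.5],
    [0,0,0,0,0,0.0889,0.5],
    [0,0,0,0,0,0.0889,0.5],
  ],
)

```text
time: 5.75
tcp_pos: [0.5613, -0.0031, 0.2929]
eef_rot: [-180.0, -0.0, -0.9]
force: [0.3, -1.5, 4.4]
grip_width: 0.0127
finger_force: 61.6
```

```bash
python3 s.py
```

```text
time 5.75
tcp_pos [ 0.5613 -0.0031  0.2929]
eef_rot [-1.799563e+02 -1.400000e-02 -9.324000e-01]
force [ 0.3205 -1.4773  4.3863]
moment [-0.2809  0.1876  0.0053]
grip_width 0.0127
finger_force 61.6494
j6 85.36065418054723
```

To row units: 3 degrees / 90 = 0.0333.

Request:
move_arm(
  plan=[
    [0,0,0,0,0,0.0111,0.5],
    [0,0,0,0,0,0.0222,0.5],
    [0,0,0,0,0,0.0333,0.5],
    [0,0,0,0,0,0.0333,0.5],
  ],
)

```text
time: 6.08
tcp_pos: [0.5614, -0.003, 0.2929]
eef_rot: [-179.9, -0.0, -3.9]
force: [-0.3, 3.2, 3.5]
grip_width: 0.0126
finger_force: 61.8
```

```bash
python3 s.py
```

```text
time 6.0833
tcp_pos [ 0.5614 -0.003   0.2929]
eef_rot [-1.799401e+02 -1.450000e-02 -3.935500e+00]
force [-0.2953  3.1972  3.4894]
moment [0.5433 0.1547 0.2077]
grip_width 0.0126
finger_force 61.7747
j6 88.36436882522781
```

To row units: -0.01 cm / 30 = -0.0003, 3 degrees / 90 = 0.0333.

Request:
move_arm(
  plan=[
    [0,0,-0.0003,0,0,0.0111,0.5],
    [0,0,-0.0003,0,0,0.0222,0.5],
    [0,0,-0.0003,0,0,0.0333,0.5],
    [0,0,-0.0003,0,0,0.0333,0.5],
  ],
)

```text
time: 6.42
tcp_pos: [0.5614, -0.0031, 0.293]
eef_rot: [-180.0, -0.0, -7.0]
force: [0.2, 5.0, 5.9]
grip_width: 0.013
finger_force: 61.8
```

```bash
python3 s.py
```

```text
time 6.4167
tcp_pos [ 0.5614 -0.0031  0.293 ]
eef_rot [-1.799532e+02 -1.560000e-02 -6.972300e+00]
force [0.2259 4.9545 5.8938]
moment [ 1.1251 -0.0297  0.1616]
grip_width 0.013
finger_force 61.8061
j6 91.39326314151914
```

To row units: -0.02 cm / 30 = -0.0007, -0.01 cm / 30 = -0.0003, 6 degrees / 90 = 0.0667.

Request:
move_arm(
  plan=[
    [0,0,-0.0003,0,0,0.0167,0.5],
    [0,0,-0.0003,0,0,0.0333,0.5],
    [0,0,-0.0007,0,0,0.05,0.5],
    [0,0,-0.0007,0,0,0.0667,0.5],
    [0,0,-0.0007,0,0,0.0667,0.5],
  ],
)

```text
time: 6.83
tcp_pos: [0.5614, -0.0034, 0.2932]
eef_rot: [-180.0, -0.0, -13.0]
force: [0.7, 3.7, 5.4]
grip_width: 0.0129
finger_force: 61.8
```

```bash
python3 s.py
```

```text
time 6.8333
tcp_pos [ 0.5614 -0.0034  0.2932]
eef_rot [-1.799877e+02 -1.990000e-02 -1.296470e+01]
force [0.7137 3.7472 5.4299]
moment [ 0.7407 -0.0109  0.041 ]
grip_width 0.0129
finger_force 61.7884
j6 97.37613875234256
```

Clockwise loosens (torque dropping past 0.2 rad). I'll release, flip the wrist half a turn for range, and check the bar's angle.

Request:
move_arm(
  plan=[
    [0,0,0,0,0,0,5],
    [0,0,0,0,0,0,7],
    [0,0,0,0,0,0,8.5],
    [0,0,0,0,0,0,8.5],
  ],
)

```text
time: 7.17
tcp_pos: [0.561, -0.0038, 0.2925]
eef_rot: [180.0, 0.1, -12.9]
force: [0.0, 0.2, -0.5]
grip_width: 0.0608
finger_force: 0.0
```

To row units: -35 degrees / 90 = -0.3889.

Request:
move_arm(
  plan=[
    [0,0,0,0,0,-0.0778,8.5],
    [0,0,0,0,0,-0.1556,8.5],
    [0,0,0,0,0,-0.2333,8.5],
    [0,0,0,0,0,-0.3111,8.5],
    [0,0,0,0,0,-0.3889,8.5],
  ],
)

```text
time: 7.58
tcp_pos: [0.5612, -0.0037, 0.2928]
eef_rot: [180.0, 0.0, 22.5]
force: [0.1, -0.6, 1.1]
grip_width: 0.085
finger_force: 0.0
```

To row units: -35 degrees / 90 = -0.3889.

Request:
move_arm(
  plan=[
    [0,0,0,0,0,-0.0778,8.5],
    [0,0,0,0,0,-0.1556,8.5],
    [0,0,0,0,0,-0.2333,8.5],
    [0,0,0,0,0,-0.3111,8.5],
    [0,0,0,0,0,-0.3889,8.5],
  ],
)

```text
time: 8.0
tcp_pos: [0.5612, -0.0037, 0.2928]
eef_rot: [-180.0, 0.0, 57.5]
force: [0.5, -0.3, -0.0]
grip_width: 0.085
finger_force: 0.0
```

To row units: -35 degrees / 90 = -0.3889.

Request:
move_arm(
  plan=[
    [0,0,0,0,0,-0.0778,8.5],
    [0,0,0,0,0,-0.1556,8.5],
    [0,0,0,0,0,-0.2333,8.5],
    [0,0,0,0,0,-0.3111,8.5],
    [0,0,0,0,0,-0.3889,8.5],
  ],
)

```text
time: 8.42
tcp_pos: [0.5612, -0.0037, 0.2928]
eef_rot: [-180.0, 0.0, 92.5]
force: [0.2, 0.4, 0.8]
grip_width: 0.085
finger_force: 0.0
```

To row units: -35 degrees / 90 = -0.3889.

Request:
move_arm(
  plan=[
    [0,0,0,0,0,-0.0778,8.5],
    [0,0,0,0,0,-0.1556,8.5],
    [0,0,0,0,0,-0.2333,8.5],
    [0,0,0,0,0,-0.3111,8.5],
    [0,0,0,0,0,-0.3889,8.5],
  ],
)

```text
time: 8.83
tcp_pos: [0.5612, -0.0037, 0.2928]
eef_rot: [-180.0, -0.0, 127.5]
force: [-0.2, -0.2, 0.1]
grip_width: 0.0849
finger_force: 0.0
```

To row units: -35 degrees / 90 = -0.3889.

Request:
move_arm(
  plan=[
    [0,0,0,0,0,-0.0778,8.5],
    [0,0,0,0,0,-0.1556,8.5],
    [0,0,0,0,0,-0.2333,8.5],
    [0,0,0,0,0,-0.3111,8.5],
    [0,0,0,0,0,-0.3889,8.5],
  ],
)

```text
time: 9.25
tcp_pos: [0.5612, -0.0037, 0.2928]
eef_rot: [-180.0, -0.0, 162.5]
force: [-1.2, 0.0, -0.3]
grip_width: 0.0851
finger_force: 0.0
```

To row units: -5 degrees / 90 = -0.0556.

Request:
move_arm(
  plan=[
    [0,0,0,0,0,-0.0556,8.5],
    [0,0,0,0,0,-0.0556,8.5],
    [0,0,0,0,0,-0.0556,8.5],
  ],
)

```text
time: 9.5
tcp_pos: [0.5612, -0.0036, 0.2929]
eef_rot: [-180.0, -0.0, 166.9]
force: [1.5, -0.3, 0.2]
grip_width: 0.0854
finger_force: 0.0
```

```bash
python3 s.py
python3 - <<'E'
from h import *
f=bot.grab_frame("wrist"); save(f,"w3.png")
E
```

```text
time 9.5
tcp_pos [ 0.5612 -0.0036  0.2929]
eef_rot [-1.799884e+02 -2.450000e-02  1.669394e+02]
force [ 1.4726 -0.2814  0.236 ]
moment [ 0.0153 -0.0102  0.0071]
grip_width 0.0854
finger_force 0.0
j6 -82.53663742276741
```

View pics/w3.png

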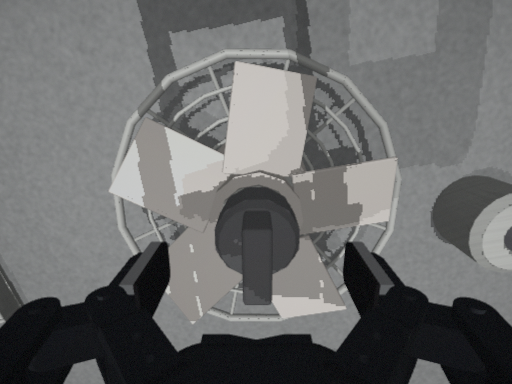

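The bar followed the gripper (vertical at u≈257, midway between the fingers). Regripping, then unscrewing clockwise while climbing.

Request:
move_arm(
  plan=[
    [0,0,0,0,0,0,4],
    [0,0,0,0,0,0,2],
    [0,0,0,0,0,0,1.5],
    [0,0,0,0,0,0,1],
    [0,0,0,0,0,0,0.5],
  ],
)

```text
time: 9.97
tcp_pos: [0.5613, -0.0035, 0.2931]
eef_rot: [180.0, -0.0, 167.1]
force: [-0.7, -0.4, 0.2]
grip_width: 0.0251
finger_force: 0.0
```

Request:
move_arm(
  plan=[
    [0,0,0,0,0,0,0.5],
    [0,0,0,0,0,0,0.5],
    [0,0,0,0,0,0,0.5],
    [0,0,0,0,0,0,0.5],
  ],
)

```text
time: 10.3
tcp_pos: [0.5613, -0.0034, 0.2933]
eef_rot: [180.0, 0.0, 167.1]
force: [-0.5, 0.3, 2.0]
grip_width: 0.0128
finger_force: 60.0
```

To row units: -0.05 cm / 30 = -0.0017, -0.04 cm / 30 = -0.0013, 15 degrees / 90 = 0.1667.

Request:
move_arm(
  plan=[
    [0,0,-0.0003,0,0,0.0333,0.5],
    [0,0,-0.0007,0,0,0.0667,0.5],
    [0,0,-0.001,0,0,0.1,0.5],
    [0,0,-0.0013,0,0,0.1333,0.5],
    [0,0,-0.0017,0,0,0.1667,0.5],
  ],
)

```text
time: 10.72
tcp_pos: [0.5615, -0.003, 0.2937]
eef_rot: [179.9, 0.0, 152.0]
force: [2.0, 2.9, 0.1]
grip_width: 0.0127
finger_force: 59.9
```

```bash
python3 s.py
```

```text
time 10.7167
tcp_pos [ 0.5615 -0.003   0.2937]
eef_rot [1.799361e+02 1.700000e-02 1.519850e+02]
force [2.0139 2.9388 0.1213]
moment [ 0.5822 -0.2389  0.1864]
grip_width 0.0127
finger_force 59.8918
j6 -67.55848708600179
```

To row units: -0.09 cm / 30 = -0.003, -0.07 cm / 30 = -0.0023, 30 degrees / 90 = 0.3333.

Request:
move_arm(
  plan=[
    [0,0,-0.0007,0,0,0.0667,0.5],
    [0,0,-0.0013,0,0,0.1333,0.5],
    [0,0,-0.002,0,0,0.2,0.5],
    [0,0,-0.0023,0,0,0.2667,0.5],
    [0,0,-0.003,0,0,0.3333,0.5],
  ],
)

```text
time: 11.13
tcp_pos: [0.5617, -0.0031, 0.2946]
eef_rot: [179.9, 0.0, 121.8]
force: [3.4, 2.2, -1.9]
grip_width: 0.0125
finger_force: 59.7
```

```bash
python3 s.py
```

```text
time 11.1333
tcp_pos [ 0.5617 -0.0031  0.2946]
eef_rot [1.798983e+02 1.190000e-02 1.218304e+02]
force [ 3.3965  2.1875 -1.9123]
moment [ 0.388  -0.6174  0.1298]
grip_width 0.0125
finger_force 59.7469
j6 -37.40589098463088
```

To row units: -0.1 cm / 30 = -0.0033, -0.08 cm / 30 = -0.0027, 30 degrees / 90 = 0.3333.

Request:
move_arm(
  plan=[
    [0,0,-0.0007,0,0,0.0667,0.5],
    [0,0,-0.0013,0,0,0.1333,0.5],
    [0,0,-0.002,0,0,0.2,0.5],
    [0,0,-0.0027,0,0,0.2667,0.5],
    [0,0,-0.0033,0,0,0.3333,0.5],
  ],
)

```text
time: 11.55
tcp_pos: [0.5615, -0.0036, 0.2958]
eef_rot: [180.0, 0.0, 91.8]
force: [-0.0, -0.9, 1.6]
grip_width: 0.0126
finger_force: 60.2
```

```bash
python3 s.py
```

```text
time 11.55
tcp_pos [ 0.5615 -0.0036  0.2958]
eef_rot [1.79955e+02 1.85000e-02 9.18080e+01]
force [-0.0368 -0.9408  1.6279]
moment [-0.1168 -0.0432  0.055 ]
grip_width 0.0126
finger_force 60.1694
j6 -7.399276418000432
```

To row units: -0.11 cm / 30 = -0.0037, -0.09 cm / 30 = -0.003, 30 degrees / 90 = 0.3333.

Request:
move_arm(
  plan=[
    [0,0,-0.0007,0,0,0.0667,0.5],
    [0,0,-0.0017,0,0,0.1333,0.5],
    [0,0,-0.0023,0,0,0.2,0.5],
    [0,0,-0.003,0,0,0.2667,0.5],
    [0,0,-0.0037,0,0,0.3333,0.5],
  ],
)

```text
time: 11.97
tcp_pos: [0.5612, -0.0036, 0.2964]
eef_rot: [-180.0, 0.0, 61.8]
force: [-0.9, 0.4, -0.8]
grip_width: 0.0124
finger_force: 59.8
```

To row units: -0.2 cm / 30 = -0.0067, -0.15 cm / 30 = -0.005, 12 degrees / 90 = 0.1333.

Request:
move_arm(
  plan=[
    [0,0,-0.001,0,0,0.0667,0.5],
    [0,0,-0.002,0,0,0.1333,0.5],
    [0,0,-0.0033,0,0,0.1333,0.5],
    [0,0,-0.005,0,0,0.1333,0.5],
    [0,0,-0.0067,0,0,0.1333,0.5],
  ],
)

```text
time: 12.38
tcp_pos: [0.5612, -0.0035, 0.2985]
eef_rot: [-180.0, 0.0, 50.3]
force: [0.0, -0.2, -2.0]
grip_width: 0.0127
finger_force: 59.8
```

```bash
python3 s.py
```

```text
time 12.3833
tcp_pos [ 0.5612 -0.0035  0.2985]
eef_rot [-1.799911e+02  8.300000e-03  5.030790e+01]
force [ 0.0452 -0.232  -1.9711]
moment [ 0.0045 -0.0278  0.0346]
grip_width 0.0127
finger_force 59.7572
j6 34.10117139770276
```

Free of the thread. Lifting straight up.

To row units: -8 cm / 30 = -0.2667, -6 cm / 30 = -0.2.

Request:
move_arm(
  plan=[
    [0,0,-0.0233,0,0,0,0.5],
    [0,0,-0.0667,0,0,0,0.5],
    [0,0,-0.1333,0,0,0,0.5],
    [0,0,-0.2,0,0,0,0.5],
    [0,0,-0.2667,0,0,0,0.5],
  ],
)

```text
time: 12.8
tcp_pos: [0.5613, -0.0035, 0.3809]
eef_rot: [180.0, -0.0, 50.2]
force: [1.1, -0.9, -0.7]
grip_width: 0.0128
finger_force: 59.8
```

To row units: -12 cm / 30 = -0.4, 10.5 cm / 30 = 0.35.

Request:
move_arm(
  plan=[
    [-0.0667,0.0567,0,0,0,0,0.5],
    [-0.15,0.13,0,0,0,0,0.5],
    [-0.2333,0.2033,0,0,0,0,0.5],
    [-0.3167,0.2767,0,0,0,0,0.5],
    [-0.4,0.35,0,0,0,0,0.5],
  ],
)

```text
time: 13.22
tcp_pos: [0.5649, -0.1643, 0.3805]
eef_rot: [179.9, -0.0, 50.2]
force: [0.6, 0.4, -0.5]
grip_width: 0.0126
finger_force: 59.8
```

To row units: -11.5 cm / 30 = -0.3833, 10.1 cm / 30 = 0.3367.

Request:
move_arm(
  plan=[
    [-0.0833,0.0733,0,0,0,0,0.5],
    [-0.1667,0.1467,0,0,0,0,0.5],
    [-0.25,0.22,0,0,0,0,0.5],
    [-0.3333,0.2933,0,0,0,0,0.5],
    [-0.3833,0.3367,0,0,0,0,0.5],
  ],
)

```text
time: 13.63
tcp_pos: [0.5681, -0.3192, 0.3802]
eef_rot: [179.9, 0.0, 50.1]
force: [-0.2, 0.7, -1.0]
grip_width: 0.0131
finger_force: 59.8
```

Request:
move_arm(
  plan=[
    [0,0,0,0,0,0,0.5],
    [0,0,0,0,0,0,0.5],
    [0,0,0,0,0,0,0.5],
  ],
)

```text
time: 13.88
tcp_pos: [0.5688, -0.3155, 0.3794]
eef_rot: [180.0, -0.0, 50.1]
force: [-0.7, 0.2, 0.2]
grip_width: 0.0128
finger_force: 59.7
```

```bash
python3 s.py
python3 - <<'E'
from h import *
f=bot.grab_frame("wrist"); save(f,"w4.png")
for o in bot.outline_of("tray","wrist")[:2]:
    m=o["mask"].astype(np.uint8); c=max(cv2.findContours(m,0,2)[0],key=cv2.contourArea); r=cv2.minAreaRect(c)
    print(o["score"],m.sum(),[back(f,p,.025).round(3)[:2] for p in cv2.approxPolyDP(cv2.convexHull(c),5,True)[:,0]])
E
```

```text
time 13.8833
tcp_pos [ 0.5688 -0.3155  0.3794]
eef_rot [ 1.799751e+02 -2.940000e-02  5.013840e+01]
force [-0.7223  0.2234  0.166 ]
moment [0.0153 0.0406 0.0072]
grip_width 0.0128
finger_force 59.731
j6 6.320352468923885
0.65 8267 [array([ 0.634, -0.268]), array([ 0.637, -0.365]), array([ 0.575, -0.367]), array([ 0.508, -0.321]), array([ 0.509, -0.272])]
```

View pics/w4.png

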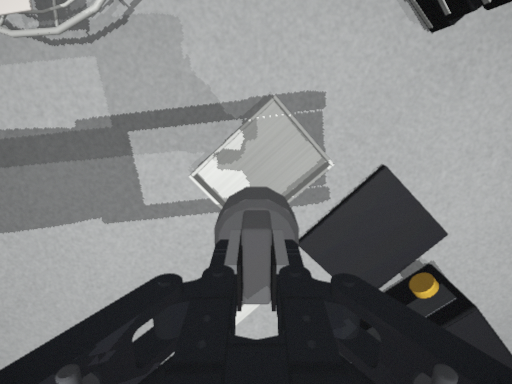

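The nut is held upright above the tray (centre ≈ (0.572, -0.318)). Descending.

To row units: 15.8 cm / 30 = 0.5267, 14.5 cm / 30 = 0.4833.

Request:
move_arm(
  plan=[
    [0,0.0133,0.1167,0,0,0,0.5],
    [0,0.0133,0.25,0,0,0,0.5],
    [0,0.0133,0.3833,0,0,0,0.5],
    [0,0.0133,0.4833,0,0,0,0.5],
    [0,0.0133,0.5267,0,0,0,0.5],
  ],
)

```text
time: 14.4
tcp_pos: [0.57, -0.3159, 0.215]
eef_rot: [-179.5, 0.0, 50.2]
force: [-1.1, 1.1, -1.4]
grip_width: 0.0125
finger_force: 59.7
```

To row units: 0.7 cm / 30 = 0.0233, 0.6 cm / 30 = 0.02.

Request:
move_arm(
  plan=[
    [0,0,0.0067,0,0,0,0.5],
    [0,0,0.0133,0,0,0,0.5],
    [0,0,0.02,0,0,0,0.5],
    [0,0,0.0233,0,0,0,0.5],
  ],
)

```text
time: 14.73
tcp_pos: [0.573, -0.3191, 0.2167]
eef_rot: [179.7, -0.0, 50.1]
force: [0.2, 0.3, -1.0]
grip_width: 0.0127
finger_force: 59.7
```

```bash
python3 s.py
```

```text
time 14.7333
tcp_pos [ 0.573  -0.3191  0.2167]
eef_rot [ 1.797254e+02 -3.070000e-02  5.012830e+01]
force [ 0.2085  0.3486 -0.9727]
moment [ 0.0149  0.0848 -0.0022]
grip_width 0.0127
finger_force 59.7342
j6 6.282335985228525
```

To row units: 0.3 cm / 30 = 0.01, 0.2 cm / 30 = 0.0067.

Request:
move_arm(
  plan=[
    [0,0,0.0033,0,0,0,0.5],
    [0,0,0.0067,0,0,0,0.5],
    [0,0,0.01,0,0,0,0.5],
    [0,0,0.01,0,0,0,0.5],
    [0,0,0.01,0,0,0,0.5],
  ],
)

```text
time: 15.15
tcp_pos: [0.5717, -0.3185, 0.2107]
eef_rot: [180.0, -0.0, 50.1]
force: [-0.3, -0.2, -0.6]
grip_width: 0.0128
finger_force: 59.7
```

To row units: 0.1 cm / 30 = 0.0033, 0.05 cm / 30 = 0.0017.

Request:
move_arm(
  plan=[
    [0,0,0.0017,0,0,0,0.5],
    [0,0,0.0033,0,0,0,0.5],
    [0,0,0.0033,0,0,0,0.5],
  ],
)

```text
time: 15.4
tcp_pos: [0.5718, -0.3185, 0.2105]
eef_rot: [180.0, 0.0, 50.1]
force: [-3.7, 2.5, 6.6]
grip_width: 0.0129
finger_force: 60.8
```

Contact felt at 6.6 N, where expected. Releasing and backing off.

Request:
move_arm(
  plan=[
    [0,0,0,0,0,0,2],
    [0,0,0,0,0,0,3],
    [0,0,0,0,0,0,4],
    [0,0,0,0,0,0,5],
    [0,0,0,0,0,0,5],
  ],
)

```text
time: 15.82
tcp_pos: [0.5716, -0.3185, 0.2094]
eef_rot: [-180.0, 0.0, 50.1]
force: [-0.4, -0.0, 0.2]
grip_width: 0.05
finger_force: 0.0
```

To row units: -14 cm / 30 = -0.4667, -10 cm / 30 = -0.3333.

Request:
move_arm(
  plan=[
    [0,0,-0.0333,0,0,0,5],
    [0,0,-0.1,0,0,0,5],
    [0,0,-0.2,0,0,0,5],
    [0,0,-0.3333,0,0,0,5],
    [0,0,-0.4667,0,0,0,5],
  ],
)

```text
time: 16.23
tcp_pos: [0.5712, -0.3181, 0.3507]
eef_rot: [-179.9, 0.0, 50.1]
force: [0.7, 0.1, 0.4]
grip_width: 0.0498
finger_force: 0.0
```

Request:
move_arm(
  plan=[
    [0,0,-0.0333,0,0,0,5],
    [0,0,-0.0333,0,0,0,5],
    [0,0,-0.0333,0,0,0,5],
  ],
)

```text
time: 16.48
tcp_pos: [0.572, -0.3186, 0.3618]
eef_rot: [179.8, -0.0, 50.1]
force: [0.8, -1.2, -1.3]
grip_width: 0.0498
finger_force: 0.0
```

```bash
python3 s.py
python3 - <<'E'
from h import *
f=bot.grab_frame("wrist"); save(f,"w5.png")
E
```

```text
time 16.4833
tcp_pos [ 0.572  -0.3186  0.3618]
eef_rot [ 1.798001e+02 -2.280000e-02  5.011180e+01]
force [ 0.7571 -1.1538 -1.3435]
moment [-0.0094 -0.0155  0.0398]
grip_width 0.0498
finger_force 0.0
j6 6.282927191736031
```

View pics/w5.png

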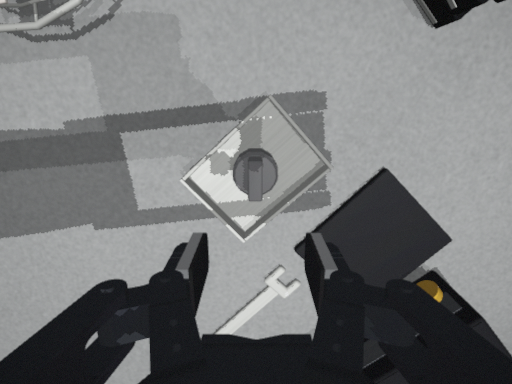

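The nut stands upright in the middle of the tray at about (255,172), and the fingers are clear of everything.

```bash
python3 -c "
from plant import bot
print(bot.close_job())"
```

```text
the job is handed in; nothing more can be done
None
```

The nut came off clockwise, so the fan's thread is left-hand. It now stands upright, released, in the middle of the tray. I handed the job in at about 16.5 s; no verdict came back.

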